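# Set a controller's zero under its push-latch flap

## Robot

A 7-joint arm with a two-finger parallel gripper is mounted at the origin on the work surface. World frame = base frame: x ahead of the robot, y to its left, z up, the work surface at z = 0. Lengths are in m, angles in rad, forces in N, time in s.
With the tool pointing down it reaches from about 0.425 to 1.025 m from the base axis. Payload 9.4 kg.
Tool frame: the origin (TCP) lies on the centre line of the jaws, within the pads' length; the fingertips stand 17 mm ahead of it and the grasp point (between the pads) lies 2 mm behind it; x points along the fingers, y is the direction in which the jaws open and shut, and the axes are right-handed (so a half turn about x gives the same grasp; the last joint's range is limited). The gripper opens to 93 mm and grips with 3 to 60 N. Pads are 15 mm wide; open, the fingers measure 128 mm over their backs; the gripper's body (75 mm by 188 mm) begins 65 mm behind the grasp point.
Start: joints at [1.227, 0.599, -0.003, 1.599, 0.002, 0.943, -0.08], TCP at [0.191, -0.699, 0.236] pointing down, gripper open.
Joint ranges: [-2.57, 2.57], [-0.35, 1.97], [-1.29, 1.29], [0.11, 2.56], [-1.05, 4.19], [0.11, 1.86], [-2.63, 2.63]. Speed limits (rad/s): [2.22, 2.22, 3.01, 3.01, 3.14, 3.14, 3.14].

## Interface

Orientations are given as a unit quaternion [x, y, z, w].
In Python, from workcell import state, capture, r, nets gives the robot as it stands.
- The arm moves only by the tool step_arm, never from a script. Its argument "targets" is a list that holds one entry, the list of rows, each a list of 5 numbers: the opening, from 0 (shut) to 1 (fully open), then the shift along the tool's x, y, z in cm, then the turn about the tool's x in rad. A call has 1 to 10 rows; each row is the pose to reach, as a shift and turn from the pose measured when the call began, along the tool's axes at that moment; what a row does not reach only later rows make up. A row lasts 1/10 s, in which the tool goes at most 50 mm and 8.59 degrees, less where a joint would pass 70% of its speed; a pose out of reach is approached as far as the arm can. A call with a gripper value outside its range is refused whole. The fingers move at their own pace and stop on an object; the grip force is fixed at half the most. Time passes only in rows, so rows that repeat a pose let the fingers close. It gives the time, the measured TCP pose, the force and the opening at its end, in the units of the state.
- state(): the state, without advancing time (a new reading comes with each control period).
- capture(name): name is "scene" or "top" or "wrist"; returns a dict with "frame" (400x640x3 uint8, blue, green, red), "mtx" (3x3 intrinsics, pixels), "dist_coeffs" ([k1, k2, p1, p2, k3] as OpenCV has them; the pictures are not rectified), "xyz" and "orientation" of the camera in the world; the wrist camera has in their place "hand_eye" (4x4, takes a point from camera to tool coordinates, whose origin is the TCP and whose axes are the tool frame's). Camera axes: x right, y down, z forward; pixel columns grow to the right and rows downward; lengths in m; the calibration is good to about 2 mm. A picture is of the moment at which its call begins: read the wrist's pose just before it. There is no depth.
- r.hand_in(): hands the job in, once; it reports no verdict.
Trained networks look in a picture, given as the dict that the camera call returned (one of the last four; its "shot" number tells which), for a name from the list of things; names that differ only in an ending like _2 or _b are one class to them, and where a whole thing is asked for, a point or a joint stands for the part that bears it (a point fixed in the world has none). Each returns a list of dicts, best first, with "p" (0 to 1); they miss things now and then, are a little off and sometimes report something else, mostly with a low value. They report only what shows in the picture. A call takes as long as a camera call.
- nets.recognise(picture, name): "centre" ([x, y, z] in m, in world coordinates, good to about 4 mm: the middle of the surface that is visible of it).
- nets.spot_point(picture, name): "centre" ([x, y, z] in m, in world coordinates, good to about 4 mm: a listed point, or the origin of a listed thing).
The state is a dict: "time_s": time; "joint_pos": joint angles; "joint_vel": joint speeds; "effort": joint torques, N m; "tcp_pos": TCP position; "tcp_rot": TCP orientation; "wrist_force": force on the tool from outside, world axes, zero at the start; "wrist_torque": the same for the moment, N m; "grip_width": finger opening in m.
Only numpy, scipy, OpenCV 4.12 (cv2) and the standard library are available. Lean on these libraries where they do the work, as an engineer would, in place of code of your own. Each camera call takes 0.05 s, during which the arm holds its last target.

## Task

Set the zero on the motion controller with the blue flap: with a fingertip press the front edge of the blue flap in so that it pops open, press the green button beneath it fully down, then press the flap down again until it latches shut. Touch and press only: do not shove or lift either controller, leave the grey flap shut, leave the things lying about where they are, and finish with the hand clear.

Things in the scene. Friction and masses are not known exactly. Their poses are not given: they have to be found in the camera images.
- ctrl_b: loose motion controller, dark box 150 (x) x 180 (y) x 68 mm high on rubber feet, about 2.2 kg; origin: centre of underside, front (-x) to the robot. A blue flap, 110 mm (y) by 46 mm (x), covers the front half of its top, 2 to 48 mm in front of its hinge line; shut, its face lies level, 6.5 mm proud (74.5 mm up). Under it an open recess, 52 (x) x 114 (y) mm, 30 mm deep, holds one green button
- ctrl_b_flap (a joint): blue flap's angle, rad: 0 shut and level; positive is front edge up. Push-push latch: pressed below level to -0.1 or lower (stop -0.12) and let go, it pops open to 1.41 in a second and rests there, softly sprung (yields back to 1.9). Pressed from open to -0.1 or lower and let go, it stays shut; let go sooner, it reopens. Pressed slowly at the mark it takes 2 to 5 N; over 7 N it is on the stop
- ctrl_b_press (a point): centre of the white press mark, a 16 mm disc on the blue flap's upper face near its front edge, 37 mm from the hinge line, midway along y; moves and turns with the flap (z out of the upper face). At the stop it is 4.5 mm lower than shut. The shut face is 8.5 mm above the hinge line; open, the flap stands 47 mm above it, upper face away from the robot
- ctrl_b_hinge (a point): middle of the blue flap's hinge line, 6 mm in front of the controller's centre and 2 mm below its top; axes as the controller's (y along the hinge, x to the rear)
- ctrl_b_zero (a joint): how far the green button under the blue flap is pressed, m: 0 up, 0.005 fully down; sprung, 4 N to hold it fully down, comes back up when let go
- ctrl_b_zero_top (a point): centre of the green button's top, 20 mm across, in the recess under the blue flap: 24 mm in front of the hinge line, 22 mm to +y of the middle, 9 mm below the controller's top. The latch tongue, 12 mm wide, stands 22 mm out of the flap's inner face 42 mm to -y of the middle: keep clear of it
- ctrl_g: loose motion controller, dark box 150 (x) x 180 (y) x 68 mm high on rubber feet, about 2.2 kg; origin: centre of underside, front (-x) to the robot. A grey flap, 110 mm (y) by 46 mm (x), covers the front half of its top, 2 to 48 mm in front of its hinge line; shut, its face lies level, 6.5 mm proud (74.5 mm up). Same make as the other, to be left alone
- ctrl_g_flap (a joint): grey flap's angle, rad: 0 shut and latched, positive open; same push-push latch, to be left shut
- vial: small amber glass jar with a black cap, 28 mm across, 50 mm tall, standing on the table; origin at the centre of its underside
- lens_tube: blue metal lens tube, 38 mm across its foot, 55 mm tall, standing on the table; origin at the centre of its underside
- driver: screwdriver, 150 mm long, lying on the table between the controllers; origin under its middle
- lens_cap: black lens cap, 34 mm across and 8 mm high, lying on the rear half of the blue-flapped controller's top; origin at the centre of its underside
- post_holder: aluminium post holder with a brass thumbscrew, 31 mm across its foot, 50 mm tall, standing on the rear half of the grey-flapped controller's top; origin at the centre of its underside
- adapter: black adapter ring, 52 mm across, 12 mm high, lying on the table at the robot's right; origin at the centre of its underside
- parts_tray: grey tray with compartments, 100 x 140 x 25 mm, on the table at the robot's left; origin at the centre of its underside

How it is judged:
On the way, in this order (a step that is already met when the one before it is completed fails the run):
1. the blue flap has popped open (value of joint ctrl_b_flap above 1.1 rad), for 0.2 s.
2. the green button is pressed fully down, with the flap open (value of joint ctrl_b_zero above 0.0042 m and value of joint ctrl_b_flap above 0.5 rad), for 0.1 s.
3. the blue flap is shut and latched, with no finger on it (value of joint ctrl_b_flap between -0.03 and 0.03 rad and contact force between the fingers and ctrl_b below 0.1 N), for 0.4 s.
At the end, for the whole second after the job is handed in: The blue flap is latched shut and level (within 0.03 rad), the green button is up again (within 1 mm), the grey flap is shut, both controllers stand within 20 mm of where they were and all other things within 25 mm (value of joint ctrl_b_flap between -0.03 and 0.03 rad and value of joint ctrl_g_flap between -0.03 and 0.03 rad and value of joint ctrl_b_zero below 0.001 m and linear speed of ctrl_b below 0.02 m/s and not (distance of ctrl_b from where it was at the start of the episode above 0.02 m) and not (distance of ctrl_g from where it was at the start of the episode above 0.02 m) and not (distance of vial from where it was at the start of the episode above 0.025 m) and not (distance of lens_tube from where it was at the start of the episode above 0.025 m) and not (distance of driver from where it was at the start of the episode above 0.025 m) and not (distance of lens_cap from where it was at the start of the episode above 0.025 m) and not (distance of post_holder from where it was at the start of the episode above 0.025 m) and not (distance of adapter from where it was at the start of the episode above 0.025 m) and not (distance of parts_tray from where it was at the start of the episode above 0.025 m)); the robot touches nothing.
It fails at once if a controller is shoved or lifted by more than 20 mm (distance of any of ctrl_b, ctrl_g from where it was at the start of the episode above 0.02 m).
It fails at once if a controller is tipped or lifted off its feet (angle between any of ctrl_b, ctrl_g's own z axis and vertical above 0.1 rad or height (world z) of any of ctrl_b, ctrl_g above 0.01 m).
It fails at once if the grey flap is opened (value of joint ctrl_g_flap above 0.2 rad).
It fails at once if another thing is moved by more than 25 mm (distance of any of vial, lens_tube, driver, lens_cap, post_holder, adapter, parts_tray from where it was at the start of the episode above 0.025 m).
It also fails if it takes over 58 s, if anything falls off the work surface, if the arm or the gripper's body presses on something with over 40 N, if the wrist force passes 120 N, or if a joint passes its speed limit or range.

## Working session

There is one attempt and no reset: what is moved stays moved. The work goes in short steps, Python scripts to look and compute and a tool call to move; the robot and the scene stay as the last step left them, time stands still between calls to the robot, and variables do not carry over. Pictures are saved under pics/ and viewed, and the job is handed in when it is done.

Besides the shell and the picture viewer there is one more tool, called after ">>>" as name(argument=value, ...) on one line, values as JSON. step_arm: Moves the arm, as the interface text tells. Its arguments: {"type":"object","properties":{"targets":{"type":"array"}},"required":["targets"]}

```bash
mkdir -p pics
cat > h.py <<'E'
import numpy as np,cv2
from workcell import state,capture,r,nets
from scipy.spatial.transform import Rotation as R
E
python3 - <<'E'
from h import *
s=state();print({k:np.round(v,3).tolist() for k,v in s.items()})
for c in ['scene','top']:
    p=capture(c);cv2.imwrite(f'pics/{c}0.png',p['frame']);print(c,p['shot'],np.round(p['xyz'],3),np.round(p['orientation'],3))
    for n in ['ctrl_b','ctrl_g','ctrl_b_press','ctrl_b_hinge','lens_cap']:
        print(n,[(np.round(d['centre'],4).tolist(),round(d['p'],2)) for d in nets.spot_point(p,n)[:3]])
E
```

```text
{'time_s': 0.0, 'joint_pos': [1.227, 0.6, -0.003, 1.6, 0.002, 0.943, -0.08], 'joint_vel': [-0.001, 0.0, 0.0, 0.001, 0.0, -0.001, -0.0], 'effort': [0.001, -76.506, 1.497, -25.236, -0.053, 0.017, 0.0], 'tcp_pos': [0.191, -0.699, 0.235], 'tcp_rot': [-0.701, -0.095, 0.701, -0.094], 'wrist_force': [0.273, -0.664, 0.398], 'wrist_torque': [0.019, 0.014, -0.053], 'grip_width': 0.093}
scene 1 [ 1.167 -0.923  0.914] [ 0.86   0.245 -0.131 -0.428]
ctrl_b [([0.6134, 0.2254, -0.0024], 0.9), ([0.5597, -0.2314, -0.0025], 0.88), ([0.4327, -0.4276, -0.0016], 0.73)]
ctrl_g [([0.6134, 0.2254, -0.0024], 0.9), ([0.5597, -0.2314, -0.0025], 0.88), ([0.4327, -0.4276, -0.0016], 0.73)]
ctrl_b_press [([0.5732, 0.2253, 0.0739], 0.8)]
ctrl_b_hinge [([0.6091, 0.2237, 0.0636], 0.93), ([0.5938, 0.0096, 0.0018], 0.19)]
lens_cap [([0.6722, 0.2111, 0.0717], 0.56)]
top 2 [0.381 0.033 1.482] [ 0.716 -0.696  0.042 -0.031]
ctrl_b [([0.6139, 0.226, 0.0016], 0.97), ([0.5618, -0.2338, -0.0017], 0.85)]
ctrl_g [([0.6139, 0.226, 0.0016], 0.97), ([0.5618, -0.2338, -0.0017], 0.85)]
ctrl_b_press [([0.5701, 0.2295, 0.0731], 0.8)]
ctrl_b_hinge [([0.6058, 0.2263, 0.0629], 0.67)]
lens_cap [([0.6715, 0.2099, 0.0645], 0.44)]
```

View pics/scene0.png

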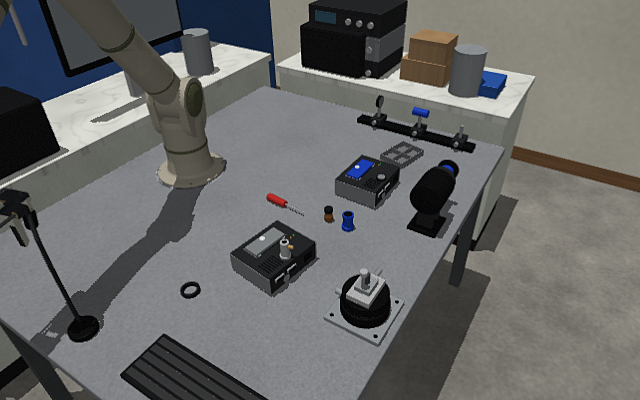

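View pics/top0.png

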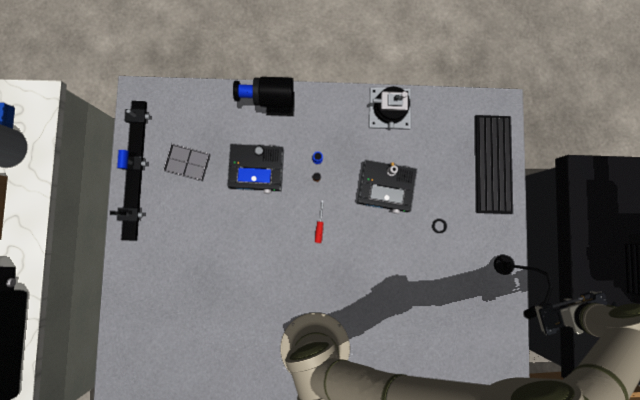

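The scene picture shows the blue-flap controller at about (365,180) and the grey one at (273,257). In the top picture the blue flap is at (255,175) and nearly square to the axes. I'll measure its yaw next, then work out the first move.

```bash
cat >> h.py <<'E'
def blue(p,roi=None):
    f=p['frame'].astype(int);m=((f[...,0]>120)&(f[...,0]-f[...,2]>80)).astype(np.uint8)
    if roi: k=np.zeros_like(m);k[roi[1]:roi[3],roi[0]:roi[2]]=1;m*=k
    return m
def ray(p,uv,z,pose=None):
    uv=np.array(uv,float).reshape(-1,1,2)
    n=cv2.undistortPoints(uv,np.array(p['mtx']),np.array(p['dist_coeffs'])).reshape(-1,2)
    d=np.c_[n,np.ones(len(n))]
    if 'hand_eye' in p:
        s=pose;H=np.array(p['hand_eye']);Rt=R.from_quat(s['tcp_rot']).as_matrix()
        d=d@(Rt@H[:3,:3]).T;o=np.array(s['tcp_pos'])+Rt@H[:3,3]
    else:
        d=d@R.from_quat(p['orientation']).as_matrix().T;o=np.array(p['xyz'])
    return o+d*((z-o[2])/d[:,2])[:,None]
E
python3 - <<'E'
from h import *
s=state();print(R.from_quat(s['tcp_rot']).as_matrix().round(3))
p=capture('top')
m=blue(p,(215,140,295,200))
c=max(cv2.findContours(m,0,2)[0],key=cv2.contourArea)
print(cv2.minAreaRect(c),cv2.contourArea(c))
b=cv2.boxPoints(cv2.minAreaRect(c));w=ray(p,b,0.0745);print(b,w.round(4),w.mean(0))
cv2.imwrite('pics/t1.png',cv2.resize(p['frame'][130:210,200:320],None,fx=6,fy=6))
E
```

```text
[[-0.     0.264 -0.965]
 [-0.    -0.965 -0.264]
 [-1.     0.     0.   ]]
((253.85357666015625, 174.78176879882812), (32.271121978759766, 13.560178756713867), 3.012787342071533) 397.5
[[237.38397 180.70442]
 [238.09668 167.16298]
 [270.32318 168.85912]
 [269.61047 182.40056]] [[0.5618 0.2804 0.0745]
 [0.6084 0.2801 0.0745]
 [0.6058 0.1703 0.0745]
 [0.5592 0.1709 0.0745]] [0.58380217 0.22544217 0.0745    ]
```

View pics/t1.png

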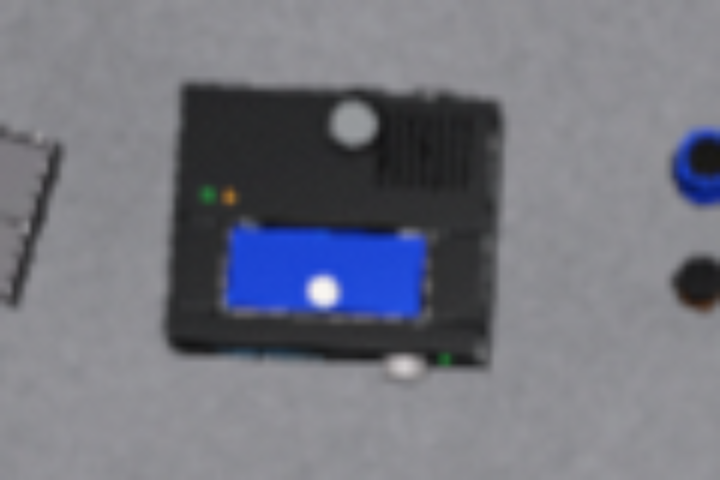

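>>> step_arm(targets=[[[0, 0, -17.2, -31.6, 0.1], [0, 0, -17.2, -31.6, 0.2], [0, 0, -17.2, -31.6, 0.29], [0, 0, -17.2, -31.6, 0.29], [0, 0, -17.2, -31.6, 0.29], [0, 0, -17.2, -31.6, 0.29], [0, 0, -17.2, -31.6, 0.29], [0, 0, -17.2, -31.6, 0.29], [0, 0, -17.2, -31.6, 0.29], [0, 0, -17.2, -31.6, 0.29]]])

```text
time_s: 1.65
tcp_pos: [0.4495, -0.4513, 0.2357]
tcp_rot: [-0.707, 0.009, 0.707, 0.008]
wrist_force: [0.1, 0.4, -0.6]
grip_width: 0.0178
```

>>> step_arm(targets=[[[0, 0, -68, -10.6, 0], [0, 0, -68, -10.6, 0], [0, 0, -68, -10.6, 0], [0, 0, -68, -10.6, 0], [0, 0, -68, -10.6, 0], [0, 0, -68, -10.6, 0], [0, 0, -68, -10.6, 0], [0, 0, -68, -10.6, 0], [0, 0, -68, -10.6, 0], [0, 0, -68, -10.6, 0]]])

```text
time_s: 2.65
tcp_pos: [0.5394, 0.0411, 0.2355]
tcp_rot: [0.707, -0.011, -0.707, -0.01]
wrist_force: [1.0, -0.3, 0.2]
grip_width: 0.0005
```

>>> step_arm(targets=[[[0, 0, -18.5, -2.8, 0], [0, 0, -18.5, -2.8, 0], [0, 0, -18.5, -2.8, 0], [0, 0, -18.5, -2.8, 0], [0, 0, -18.5, -2.8, 0], [0, 0, -18.5, -2.8, 0], [0, 0, -18.5, -2.8, 0]]])

```text
time_s: 3.35
tcp_pos: [0.5732, 0.2222, 0.2351]
tcp_rot: [-0.707, 0.013, 0.707, 0.01]
wrist_force: [-0.0, 0.8, -0.2]
grip_width: 0.0002
```

Run:
```python
from h import *
s=state();print(s['tcp_pos'],R.from_quat(s['tcp_rot']).as_matrix().round(4),s['wrist_force'],np.round(s['joint_pos'],2))
p=capture('wrist');cv2.imwrite('pics/w1.png',p['frame']);print(np.round(p['hand_eye'],3))
for n in ['ctrl_b_press','ctrl_b_hinge']:
    print(n,[(np.round(d['centre'],4).tolist(),round(d['p'],2)) for d in nets.spot_point(p,n)[:2]])
m=blue(p)
c=max(cv2.findContours(m,0,2)[0],key=cv2.contourArea)
b=cv2.boxPoints(cv2.minAreaRect(c));w=ray(p,b,0.0745,s);print(b,w.round(4),w.mean(0))
```

```text
[0.5731815  0.22218681 0.23509362] [[-1.000e-04 -3.230e-02 -9.995e-01]
 [-3.100e-03 -9.995e-01  3.230e-02]
 [-1.000e+00  3.100e-03  0.000e+00]] [-0.02369772  0.76167145 -0.18840081] [-0.47  0.47  0.01  1.86 -0.    0.81 -2.06]
[[ 0.001 -0.289  0.957 -0.148]
 [ 1.    -0.001 -0.001  0.001]
 [ 0.001  0.957  0.289 -0.082]
 [ 0.     0.     0.     1.   ]]
ctrl_b_press [([0.5744, 0.2242, 0.0793], 0.83)]
ctrl_b_hinge [([0.6081, 0.2238, 0.0656], 0.89)]
[[261. 149.]
 [385. 149.]
 [385. 200.]
 [261. 200.]] [[0.6114 0.2771 0.0745]
 [0.6077 0.1704 0.0745]
 [0.5619 0.1698 0.0745]
 [0.5657 0.281  0.0745]] [0.58666943 0.2245675  0.0745    ]
```

View pics/w1.png

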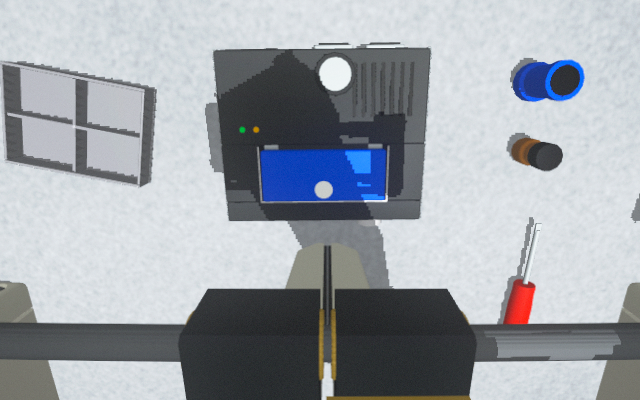

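Run:
```python
from h import *
s=state();print(s['tcp_pos'])
p=capture('wrist')
f=p['frame'];w=(f.min(2)>150).astype(np.uint8);k=np.zeros_like(w);k[175:205,305:342]=1
cs=cv2.findContours(w*k,0,2)[0];c=max(cs,key=cv2.contourArea);M=cv2.moments(c);uv=[M['m10']/M['m00'],M['m01']/M['m00']]
print(uv,cv2.contourArea(c),ray(p,uv,0.0745,s))
p=capture('top');f=p['frame'];w=(f.min(2).astype(float));ww=np.clip(w[174:182,248:260]-100,0,None);print(ww.max(),)
yy,xx=np.mgrid[174:182,248:260];print(ray(p,[(xx*ww).sum()/ww.sum(),(yy*ww).sum()/ww.sum()],0.0745))
p=capture('scene');f=p['frame'];cv2.imwrite('pics/s1.png',cv2.resize(f[130:220,320:420],None,fx=6,fy=6))
```

```text
[0.57302417 0.22306977 0.23538361]
[324.57547169811323, 189.0] 212.0 [[0.57374683 0.22467473 0.0745    ]]
0.0
[[nan nan nan]]<stdin>:8: RuntimeWarning: invalid value encountered in scalar divide
```

View pics/s1.png

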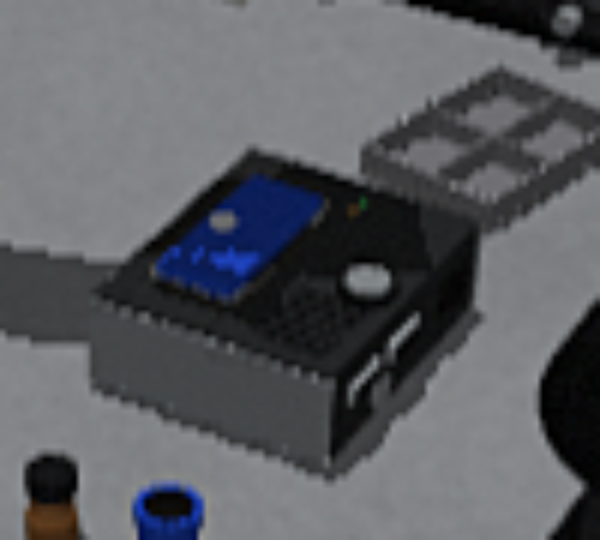

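The mark is at wrist pixel (324.6,189), which gives (0.574,0.225). That agrees with the networks and the top view. I'll descend close to the flap.

>>> step_arm(targets=[[[0, 4, -0.2, 0, 0], [0, 8, -0.2, 0, 0], [0, 11, -0.2, 0, 0], [0, 13, -0.2, 0, 0], [0, 13.6, -0.2, 0, 0], [0, 13.6, -0.2, 0, 0]]])

```text
time_s: 4.25
tcp_pos: [0.5727, 0.2258, 0.0989]
tcp_rot: [-0.707, 0.011, 0.707, 0.01]
wrist_force: [0.3, 0.7, 0.4]
grip_width: 0.0007
```

>>> step_arm(targets=[[[0, 0.3, 0, 0, 0], [0, 0.5, 0, 0, 0], [0, 0.7, 0, 0, 0], [0, 0.8, 0, 0, 0], [0, 0.8, 0, 0, 0]]])

```text
time_s: 4.75
tcp_pos: [0.5729, 0.226, 0.0913]
tcp_rot: [-0.707, 0.011, 0.707, 0.01]
wrist_force: [-0.5, -0.0, 4.3]
grip_width: 0.0007
```

>>> step_arm(targets=[[[0, 0.1, 0, 0, 0], [0, 0.15, 0, 0, 0], [0, 0.2, 0, 0, 0], [0, 0.2, 0, 0, 0]]])

```text
time_s: 5.15
tcp_pos: [0.5726, 0.226, 0.0893]
tcp_rot: [-0.707, 0.011, 0.707, 0.01]
wrist_force: [-2.3, 0.1, 4.0]
grip_width: 0.0007
```

>>> step_arm(targets=[[[0, 0.1, 0, 0, 0], [0, 0.15, 0, 0, 0], [0, 0.15, 0, 0, 0]]])

```text
time_s: 5.45
tcp_pos: [0.5724, 0.226, 0.088]
tcp_rot: [-0.707, 0.011, 0.707, 0.01]
wrist_force: [-3.2, -0.4, 9.1]
grip_width: 0.0006
```

9 N at about 3.5 mm of travel means the flap is on its stop. I'll let go quickly, straight up.

>>> step_arm(targets=[[[0, -5, 0, 0, 0], [0, -10, 0, 0, 0], [0, -13, 0, 0, 0], [0, -14, 0, 0, 0], [0, -14, 0, 0, 0], [0, -14, 0, 0, 0], [0, -14, 0, 0, 0], [0, -14, 0, 0, 0], [0, -14, 0, 0, 0], [0, -14, 0, 0, 0]]])

```text
time_s: 6.45
tcp_pos: [0.5724, 0.2262, 0.2275]
tcp_rot: [-0.706, 0.011, 0.708, 0.01]
wrist_force: [0.2, 0.2, -0.9]
grip_width: 0.0004
```

Run:
```python
from h import *
s=state();print(s['tcp_pos'],s['tcp_rot'])
p=capture('wrist');cv2.imwrite('pics/w2.png',p['frame'])
for n in ['ctrl_b_zero_top','ctrl_b_hinge','ctrl_b_press']:
    print(n,[(np.round(d['centre'],4).tolist(),round(d['p'],2)) for d in nets.spot_point(p,n)[:2]])
p=capture('top');cv2.imwrite('pics/t2.png',cv2.resize(p['frame'][130:210,200:320],None,fx=6,fy=6))
```

```text
[0.57241154 0.22621888 0.22746347] [-0.70638554  0.01146734  0.70766826  0.00967477]
ctrl_b_zero_top [([0.582, 0.2467, 0.0576], 0.46), ([0.668, 0.2105, 0.0696], 0.44)]
ctrl_b_hinge [([0.61, 0.223, 0.0659], 0.98)]
ctrl_b_press [([0.6106, 0.223, 0.1055], 0.92)]
```

View pics/w2.png

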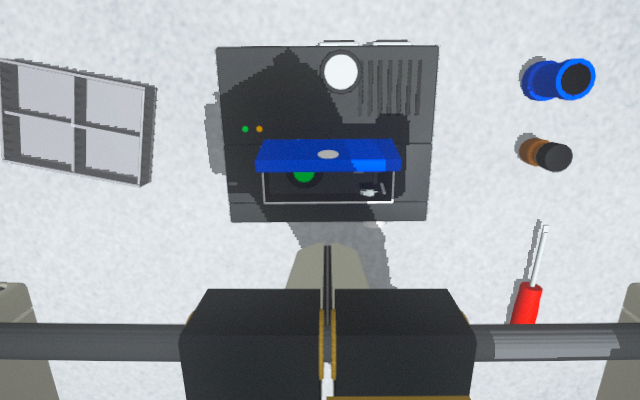

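The flap is up: its standing edge is at rows 138–171 with the mark visible on its far side. The green button is half hidden at about (303,176).

Run:
```python
from h import *
s=state()
p=capture('wrist');f=p['frame'].astype(int)
g=(f[...,1]-np.maximum(f[...,0],f[...,2])>40);g[:165]=0;g[230:]=0
y,x=np.nonzero(g);print(x.min(),x.max(),y.min(),y.max())
for uv in [[(x.min()+x.max())/2,y.max()+.5],[x.min()-.5,y.min()],[x.max()+.5,y.min()]]: print(uv,ray(p,uv,0.059,s))
```

```text
293 314 170 182
[np.float64(303.5), np.float64(182.5)] [[0.57763125 0.2469698  0.059     ]]
[np.float64(292.5), np.int64(170)] [[0.58948799 0.2562755  0.059     ]]
[np.float64(314.5), np.int64(170)] [[0.58885816 0.23650706 0.059     ]]
```

View pics/t2.png

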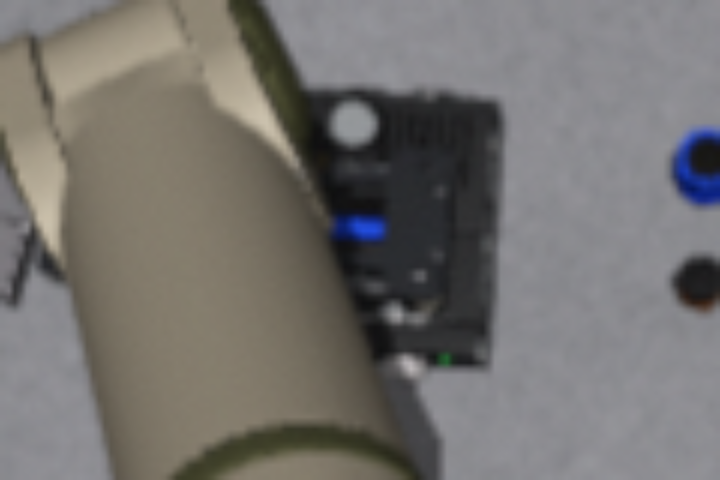

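>>> step_arm(targets=[[[0, 0, -2.1, -1.2, 0], [0, 3, -2.1, -1.2, 0], [0, 6, -2.1, -1.2, 0], [0, 9, -2.1, -1.2, 0], [0, 11, -2.1, -1.2, 0], [0, 13, -2.1, -1.2, 0], [0, 14.3, -2.1, -1.2, 0], [0, 14.3, -2.1, -1.2, 0]]])

```text
time_s: 7.55
tcp_pos: [0.5842, 0.2463, 0.0835]
tcp_rot: [-0.706, 0.012, 0.708, 0.009]
wrist_force: [-0.6, 0.5, 0.1]
grip_width: 0.0008
```

Run:
```python
from h import *
p=capture('wrist');cv2.imwrite('pics/w3.png',p['frame']);s=state();print(s['tcp_pos'],s['wrist_force'])
```

```text
[0.58481535 0.24653817 0.0846345 ] [0.56600864 0.034842   0.20807953]
```

View pics/w3.png

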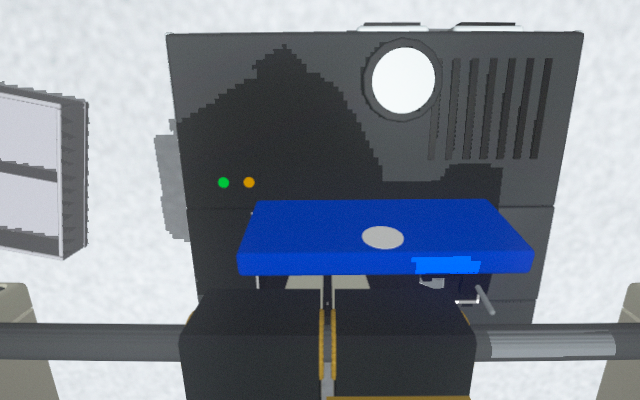

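The fingers are in front of the standing flap (edge at row 273) and clear of the tongue at (430,283). I'll press the button.

>>> step_arm(targets=[[[0, 0.4, 0, 0, 0], [0, 0.7, 0, 0, 0], [0, 0.9, 0, 0, 0], [0, 1.1, 0, 0, 0], [0, 1.2, 0, 0, 0], [0, 1.2, 0, 0, 0]]])

```text
time_s: 8.2
tcp_pos: [0.5851, 0.2467, 0.0729]
tcp_rot: [-0.707, 0.011, 0.707, 0.01]
wrist_force: [0.7, 0.4, 2.9]
grip_width: 0.0003
```

>>> step_arm(targets=[[[0, 0.1, 0, 0, 0], [0, 0.2, 0, 0, 0], [0, 0.25, 0, 0, 0], [0, 0.25, 0, 0, 0], [0, 0.25, 0, 0, 0]]])

```text
time_s: 8.7
tcp_pos: [0.5851, 0.2467, 0.0712]
tcp_rot: [-0.707, 0.011, 0.707, 0.01]
wrist_force: [-2.4, -0.0, 11.1]
grip_width: 0.0007
```

Over 4 N with the travel stopped, so the button is on its stop. I'll hold briefly, then lift out.

>>> step_arm(targets=[[[0, 0.1, 0, 0, 0], [0, 0.1, 0, 0, 0], [0, 0.1, 0, 0, 0]]])

```text
time_s: 9.0
tcp_pos: [0.5852, 0.2467, 0.0712]
tcp_rot: [-0.707, 0.011, 0.707, 0.01]
wrist_force: [-2.8, -1.0, 12.1]
grip_width: 0.0003
```

>>> step_arm(targets=[[[0, -3, 0, 0, 0], [0, -6, 0, 0, 0], [0, -9, 0, 0, 0], [0, -12, 0, 0, 0], [0, -14, 0, 0, 0], [0, -14, 0, 0, 0], [0, -14, 0, 0, 0]]])

```text
time_s: 9.7
tcp_pos: [0.585, 0.2468, 0.2108]
tcp_rot: [-0.707, 0.011, 0.707, 0.01]
wrist_force: [0.3, 0.4, -0.3]
grip_width: 0.0009
```

Run:
```python
from h import *
s=state();print(s['tcp_pos'],s['wrist_force'])
p=capture('wrist');cv2.imwrite('pics/w4.png',p['frame'])
for n in ['ctrl_b_hinge','ctrl_b_press']:
    print(n,[(np.round(d['centre'],4).tolist(),round(d['p'],2)) for d in nets.spot_point(p,n)[:2]])
```

```text
[0.58497948 0.24684998 0.21083344] [ 0.28685869  0.38871742 -0.25075285]
ctrl_b_hinge [([0.6077, 0.2224, 0.0669], 0.55)]
ctrl_b_press [([0.6156, 0.2231, 0.1039], 0.7)]
```

View pics/w4.png

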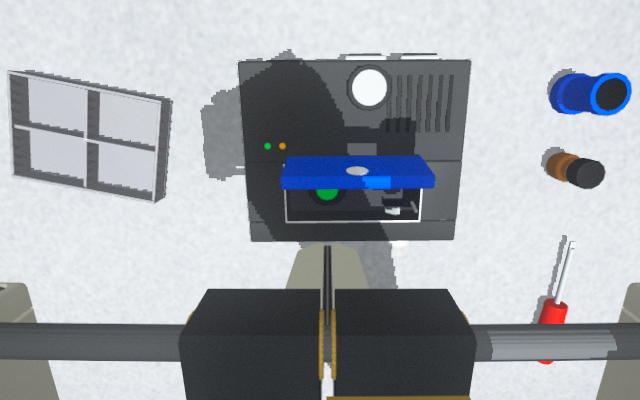

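The button is up again at about (327,190), the flap still stands, and the controller hasn't moved. Next I'll go behind the flap.

>>> step_arm(targets=[[[0, 0, 2.1, -4, 0], [0, 0, 2.1, -5.6, 0], [0, 1, 2.1, -5.6, 0], [0, 4, 2.1, -5.6, 0], [0, 7, 2.1, -5.6, 0], [0, 9, 2.1, -5.6, 0], [0, 9.5, 2.1, -5.6, 0], [0, 9.5, 2.1, -5.6, 0]]])

```text
time_s: 10.65
tcp_pos: [0.6382, 0.2239, 0.1131]
tcp_rot: [-0.705, 0.012, 0.709, 0.009]
wrist_force: [-0.0, 0.9, 1.1]
grip_width: 0.0004
```

Run:
```python
from h import *
p=capture('wrist');cv2.imwrite('pics/w5.png',p['frame']);s=state();print(s['tcp_pos'],s['wrist_force'],s['time_s'])
```

```text
[0.6390904  0.22406183 0.11436193] [-0.73299182 -0.43121542  0.07264469] 10.7
```

View pics/w5.png

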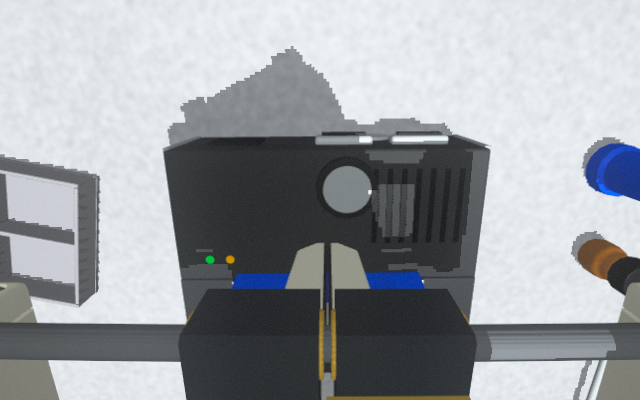

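The fingers (tip at about (325,245)) are behind the flap, whose blue edge shows at row 280. I'll swing it forward along its arc.

>>> step_arm(targets=[[[0, 0, 0, 1, 0], [0, 0, 0, 1.9, 0], [0, -0.1, 0, 2.3, 0], [0, -0.1, 0, 2.7, 0], [0, -0.1, 0, 3.1, 0], [0, 0, 0, 3.4, 0], [0, 0, 0, 3.8, 0], [0, 0.1, 0, 4.2, 0], [0, 0.2, 0, 4.5, 0], [0, 0.4, 0, 4.9, 0]]])

```text
time_s: 11.7
tcp_pos: [0.5901, 0.2255, 0.1105]
tcp_rot: [-0.706, 0.011, 0.708, 0.009]
wrist_force: [3.1, -0.4, 0.7]
grip_width: 0.0006
```

>>> step_arm(targets=[[[0, 0.2, 0, 0.3, 0], [0, 0.4, 0, 0.6, 0], [0, 0.7, 0, 0.9, 0], [0, 1.1, 0, 1.2, 0], [0, 1.5, 0, 1.5, 0], [0, 1.8, 0, 1.7, 0], [0, 1.8, 0, 1.7, 0]]])

```text
time_s: 12.4
tcp_pos: [0.5724, 0.2259, 0.0921]
tcp_rot: [-0.706, 0.012, 0.708, 0.009]
wrist_force: [0.6, 0.4, 3.1]
grip_width: 0.0005
```

>>> step_arm(targets=[[[0, 0.1, 0, 0, 0], [0, 0.2, 0, 0, 0], [0, 0.3, 0, 0, 0], [0, 0.4, 0, 0, 0], [0, 0.45, 0, 0, 0], [0, 0.45, 0, 0, 0]]])

```text
time_s: 13.0
tcp_pos: [0.5718, 0.226, 0.088]
tcp_rot: [-0.705, 0.011, 0.709, 0.009]
wrist_force: [-3.8, 0.9, 10.3]
grip_width: 0.0004
```

10 N at the same depth as before, so it is on the stop. I'll release and look.

>>> step_arm(targets=[[[0, -2, 0, 0, 0], [0, -6, 0, 0, 0], [0, -10, 0, 0, 0], [0, -13, 0, 0, 0], [0, -14, 0, 0, 0], [0, -14, 0, 0, 0], [0, -14, 0, 0, 0], [0, -14, 0, 0, 0], [0, -14, 0, 0, 0], [0, -14, 0, 0, 0]]])

```text
time_s: 14.0
tcp_pos: [0.5722, 0.2263, 0.227]
tcp_rot: [-0.705, 0.012, 0.709, 0.009]
wrist_force: [-0.5, 0.7, -1.1]
grip_width: 0.0008
```

Run:
```python
from h import *
s=state();print(s['tcp_pos'],s['wrist_force'],s['time_s'])
p=capture('wrist');cv2.imwrite('pics/w6.png',p['frame'])
for n in ['ctrl_b_hinge','ctrl_b_press','lens_cap']:
    print(n,[(np.round(d['centre'],4).tolist(),round(d['p'],2)) for d in nets.spot_point(p,n)[:2]])
p=capture('scene');cv2.imwrite('pics/s6.png',p['frame'])
```

```text
[0.57221    0.22632714 0.22695133] [-0.45828436  0.68496085 -1.10870256] 14.0
ctrl_b_hinge [([0.6074, 0.224, 0.0647], 0.62), ([0.6138, 0.2199, -0.0002], 0.31)]
ctrl_b_press [([0.5723, 0.2253, 0.0768], 0.72)]
lens_cap [([0.6686, 0.2122, 0.0688], 0.91)]
```

View pics/w6.png

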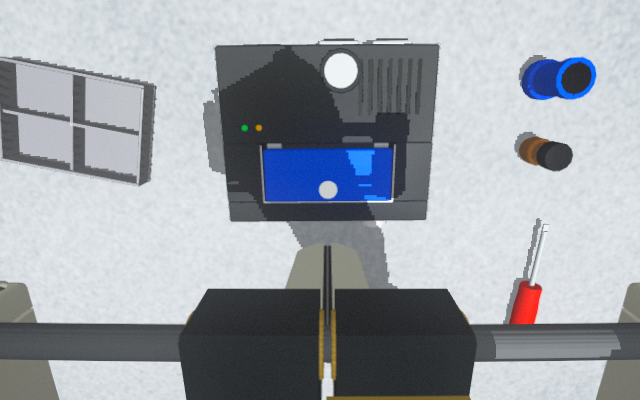

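View pics/s6.png

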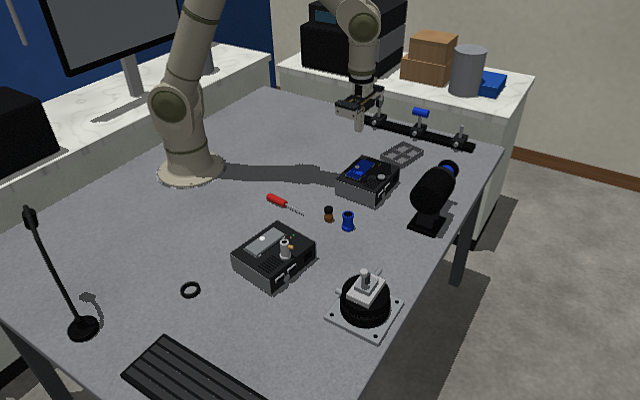

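The flap is shut and level, with the mark at (328,190) as it was before opening. The grey flap is shut and nothing else has moved. I'll wait a moment, check once more, and hand in.

>>> step_arm(targets=[[[0, -2, 0, 0, 0], [0, -2, 0, 0, 0], [0, -2, 0, 0, 0], [0, -2, 0, 0, 0], [0, -2, 0, 0, 0]]])

```text
time_s: 14.75
tcp_pos: [0.5723, 0.2264, 0.2472]
tcp_rot: [-0.705, 0.012, 0.709, 0.009]
wrist_force: [-1.0, -0.0, -0.2]
grip_width: 0.0006
```

Run:
```python
from h import *
s=state()
p=capture('wrist')
d=nets.spot_point(p,'ctrl_b_press');print(s['time_s'],s['joint_vel'],d and d[0])
m=blue(p);c=max(cv2.findContours(m,0,2)[0],key=cv2.contourArea);w=ray(p,cv2.boxPoints(cv2.minAreaRect(c)),.0745,s);print(w.round(4))
if 0.065<d[0]['centre'][2]<0.085: print(r.hand_in())
```

```text
14.75 [ 1.21063995e-03  5.65221527e-04 -2.60809214e-04 -2.63006056e-03
  1.92726272e-03  2.02123174e-03  6.11494927e-05] {'centre': [0.5727, 0.2235, 0.0761], 'p': 0.6}
[[0.611  0.2778 0.0745]
 [0.6077 0.17   0.0745]
 [0.5622 0.1692 0.0745]
 [0.5657 0.2814 0.0745]]
the job is handed in; nothing more can be done
None
```

The zero is set, and I handed the job in at about 15 s.

- **Opening:** I pressed the blue flap's mark down to its stop (9 N) and let go. It popped open and stood up.
- **Button:** I pressed the green button onto its stop (11–12 N, held about 0.4 s). It came back up when I lifted off.
- **Closing:** I swung the flap forward from behind and pressed it to the stop (10 N). It stayed shut after release.

My last checks before handing in:

- **Flap:** The wrist camera showed the blue flap still shut 1.6 s after release. Its outline was within 1 mm of where it was at the start, and the mark read 76 mm high against 74.5 mm nominal, which is within the network's error. I could not read the latch or joint values directly.
- **Other things:** The grey flap looked shut and nothing else had visibly moved. I judged these by eye, apart from the lens cap, which read about 4 mm from its first position, also within the network's error.
- **Hand:** It was clear, with the fingertips about 150 mm above the controller.

No check failed or disagreed.

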